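Make up two changeover kits for the labelling machine

ROBOT

A 7-joint arm with a two-finger parallel gripper is mounted at the origin on the work surface. World frame = base frame: x ahead of the robot, y to its left, z up, the work surface at z = 0. Lengths are in mm, angles in rad, forces in N, time in s.
With the tool pointing down it reaches from about 425 to 825 mm from the base axis. Payload 3.6 kg.
Tool frame: the origin (TCP) lies between the finger pads; the fingertips stand 14 mm ahead of it and the grasp point (between the pads) lies 5 mm behind it; z points along the fingers, y is the line along which they close (so a half turn about z gives the same grasp; the last joint's range is limited). The gripper opens to 93 mm and grips with 3 to 60 N. Pads are 15 mm wide; open, the fingers measure 128 mm over their backs; the gripper's body (75 mm by 188 mm) begins 65 mm behind the grasp point.
Start: joints at [1.105, 0.615, -0.013, 1.423, 0.008, 1.103, -0.04], TCP at [276.75, -588.109, 232.64] pointing down, gripper open.
Joint ranges: [-3.12, 3.12], [-0.3, 2.06], [-1.34, 1.32], [0.26, 2.42], [-1.36, 4.5], [0.01, 1.98], [-2.84, 2.84]. Speed limits (rad/s): [2.79, 2.79, 3.14, 3.14, 3.14, 3.14, 3.14].

INTERFACE

Orientations are given as a 3x3 rotation matrix whose columns are the frame's x, y, z axes.
In Python, from cell import bot gives the robot as it stands.
- The arm moves only by the shell command python3 -m jog 'ROWS' [FORCE]. ROWS is JSON, a list of rows, each a list of 7 numbers: the finger opening in cm, from 0 to 9.3, then the shift along the tool's x, y, z in cm, then the turn, a rotation vector about the tool's x, y, z in rad. A call has exactly 5 rows; each row is the pose to reach, as a shift and turn from the pose commanded when the call began, along the tool's axes at that moment; what a row does not reach only later rows make up. A row lasts 1/10 s, in which the tool goes at most 50 mm and 8.59 degrees, less where a joint would pass 70% of its speed; a pose out of reach is approached as far as the arm can. A call with a gripper value outside its range is refused whole. The fingers move at their own pace and stop on an object; FORCE is the grip in N (left out, the last holds). Time passes only in rows, so rows that repeat a pose let the fingers close, or fill a call up. It gives the time, the measured TCP pose, the force, the opening and the grip force at its end, in the units of the state.
- bot.read_state(): the state, without advancing time (a new reading comes with each control period).
- bot.get_image(name): name is "side" or "top"; returns a dict with "frame" (420x560x3 uint8, red, green, blue), "K" (3x3 intrinsics, pixels), "k1" (the pictures are not rectified: a ray, as slopes to the right and down, at radius r is drawn at 1 + k1 r^2 times it, then the intrinsics apply), "xyz" and "orientation" of the camera in the world. Camera axes: x right, y down, z forward; pixel columns grow to the right and rows downward; lengths in mm; the calibration is good to about 2 mm. A picture is of the moment at which its call begins. There is no depth.
- bot.close_job(): hands the job in; it is judged then, once.
The state is a dict: "time": time; "q": joint angles; "joint_velocities": joint speeds; "joint_torque": joint torques, N m; "tcp_pos": TCP position; "eef_rot": TCP orientation; "ft_force": force on the tool from outside, world axes, zero at the start; "ft_torque": the same for the moment, N m; "gripper_width": finger opening in mm; "finger_force": force on a finger pad.
Only numpy, scipy, OpenCV 4.12 (cv2) and the standard library are available. Lean on these libraries where they do the work, as an engineer would, in place of code of your own. Each camera call takes 0.05 s, during which the arm holds its last target. There are 200 camera calls.

TASK

Make up the two changeover kits for the labelling machine. In the two-bay tray put the wide shaft collar in the bay next to the tray's handle and the short roller in the other bay; in the three-bay tray put the guide block in the bay next to its handle, the tall roller in the middle bay and the narrow collar in the bay farthest from the handle. Stand every part the same way up as it is now, in the middle of its bay, and leave the sample bottle and the grease pot standing where they are.

Things in the scene. Friction and masses are not known exactly. Their poses are not given: they have to be found in the camera images.
- wide_collar_mid (a point): Wide shaft collar: bright steel ring lying flat on the bench, outer diameter 54 mm, bore 30 mm, 36 mm high, 0.25 kg. Grip it across the outside. Point: on its axis, half-way up; z is its axis, up.
- narrow_collar_mid (a point): Narrow shaft collar: bright steel ring lying flat on the bench, outer diameter 36 mm, bore 20 mm, 36 mm high, 0.13 kg. Grip it across the outside. Point: on its axis, half-way up; z is its axis, up.
- short_roller_mid (a point): Short roller: black rubber cylinder standing on end, diameter 38 mm, 40 mm high in all, of which the top 4 mm is a steel axle stub 16 mm in diameter; 0.09 kg. Point: on its axis, half-way up; z is its axis, up.
- tall_roller_mid (a point): Tall roller: black rubber cylinder standing on end, diameter 38 mm, 76 mm high in all, of which the top 4 mm is a steel axle stub 16 mm in diameter; 0.17 kg. Point: on its axis, half-way up; z is its axis, up.
- guide_block_mid (a point): Guide block: white plastic block 62 mm long (its x), 36 mm wide (its y) and 40 mm high, with a channel 16 mm wide and 16 mm deep along the middle of its top; 0.1 kg. Grip it across its 36 mm width; in a bay it fits at any yaw. Point: its centre, half-way up; z up.
- tray_two: Two-bay kit tray, bare aluminium, 171 x 87 mm. It does not move. Origin: centre of the underside, on the bench; x runs along the tray, with the black loop handle (reaching 28 mm out) at the -x end; z up. Floor 3 mm thick; rim and dividers 3 mm thick with tops 11 mm above the bench. Bays are 81 mm square inside, centred at x = -42 mm (next to the handle) and x = +42 mm, y = 0.
- tray_three: Three-bay kit tray, bare aluminium, 255 x 87 mm. It does not move. Origin: centre of the underside, on the bench; x runs along the tray, with the black loop handle (reaching 28 mm out) at the -x end; z up. Floor 3 mm thick; rim and dividers 3 mm thick with tops 11 mm above the bench. Bays are 81 mm square inside, centred at x = -84 mm (next to the handle), x = 0 (middle) and x = +84 mm (farthest), y = 0.
- sample_bottle_mid (a point): Sample bottle, a bystander to leave standing: brown glass with a white cap, diameter 44 mm, 100 mm high. Point: on its axis, half-way up.
- grease_pot_mid (a point): Grease pot, a bystander to leave standing: white plastic jar with a grey lid, diameter 44 mm, 45 mm high. Point: on its axis, half-way up.

How it is judged (in metres and radians):
At the end, for the whole second after the job is handed in: Each part stands in its own bay: centre within 15 mm of the bay's middle along and across the tray, on the tray's floor (height within 5 mm), upright (0.12 rad), at rest (under 0.02 m/s). Sample bottle and grease pot upright (0.5 rad), within 30 mm of their starts (x of wide_collar_mid in the frame of tray_two between -0.057 and -0.027 m and y of wide_collar_mid in the frame of tray_two between -0.015 and 0.015 m and z of wide_collar_mid in the frame of tray_two between 0.016 and 0.026 m and angle between each of wide_collar_mid, short_roller_mid, guide_block_mid, tall_roller_mid, narrow_collar_mid's own z axis and vertical below 0.12 rad and linear speed of each of wide_collar, short_roller, guide_block, tall_roller, narrow_collar below 0.02 m/s and x of short_roller_mid in the frame of tray_two between 0.027 and 0.057 m and y of short_roller_mid in the frame of tray_two between -0.015 and 0.015 m and z of short_roller_mid in the frame of tray_two between 0.018 and 0.028 m and x of guide_block_mid in the frame of tray_three between -0.099 and -0.069 m and y of guide_block_mid in the frame of tray_three between -0.015 and 0.015 m and z of guide_block_mid in the frame of tray_three between 0.018 and 0.028 m and x of tall_roller_mid in the frame of tray_three between -0.015 and 0.015 m and y of tall_roller_mid in the frame of tray_three between -0.015 and 0.015 m and z of tall_roller_mid in the frame of tray_three between 0.036 and 0.046 m and x of narrow_collar_mid in the frame of tray_three between 0.069 and 0.099 m and y of narrow_collar_mid in the frame of tray_three between -0.015 and 0.015 m and z of narrow_collar_mid in the frame of tray_three between 0.016 and 0.026 m and not (distance of sample_bottle_mid from where it was at the start of the episode above 0.03 m or angle between sample_bottle_mid's own z axis and vertical above 0.5 rad) and not (distance of grease_pot_mid from where it was at the start of the episode above 0.03 m or angle between grease_pot_mid's own z axis and vertical above 0.5 rad)); the robot touches nothing.
It fails at once if the sample bottle is moved by more than 30 mm or tipped over (0.5 rad) (distance of sample_bottle_mid from where it was at the start of the episode above 0.03 m or angle between sample_bottle_mid's own z axis and vertical above 0.5 rad).
It fails at once if the grease pot is moved by more than 30 mm or tipped over (0.5 rad) (distance of grease_pot_mid from where it was at the start of the episode above 0.03 m or angle between grease_pot_mid's own z axis and vertical above 0.5 rad).
It also fails if it takes over 131 s, if anything falls off the work surface, if the arm or the gripper's body presses on something with over 40 N, if the wrist force passes 120 N, or if a joint passes its speed limit or range.

## Working session

There is one attempt and no reset: what is moved stays moved. The work goes in short steps, Python scripts to look and compute and a shell command to move; the robot and the scene stay as the last step left them, time stands still between calls to the robot, and variables do not carry over. Pictures are saved under pics/ and viewed, at most 14 in all, crops included, and the job is handed in when it is done.

```bash
mkdir -p pics; ls; python3 - <<'E'
from cell import bot
import cv2,numpy as np
s=bot.read_state()
print({k:np.round(v,3).tolist() for k,v in s.items()})
for n in("top","side"):
    d=bot.get_image(n); cv2.imwrite(f"pics/{n}0.png",d["frame"][...,::-1]); print(n,d["K"],d["k1"],d["xyz"],d["orientation"])
E
```

```text
pics
{'time': 0.0, 'q': [1.104, 0.616, -0.013, 1.425, 0.008, 1.103, -0.04], 'joint_velocities': [-0.001, 0.001, 0.002, -0.0, 0.001, 0.0, -0.001], 'joint_torque': [-0.001, -45.894, 0.209, -16.575, -0.061, 0.02, 0.0], 'tcp_pos': [276.445, -587.437, 231.474], 'eef_rot': [[0.905, 0.426, -0.001], [0.426, -0.905, 0.002], [-0.0, -0.003, -1.0]], 'ft_force': [-0.037, -0.428, 0.074], 'ft_torque': [-0.01, -0.03, 0.022], 'finger_force': 0.0, 'gripper_width': 93.056}
top [[532.61698711   0.         282.87300648]
 [  0.         532.61698711 206.5720687 ]
 [  0.           0.           1.        ]] 0.02479015916613997 [ 469.12486676   -8.6612271  1091.79255446] [[-0.02756326 -0.99767206  0.06237564]
 [-0.9992558   0.02918392  0.02522188]
 [-0.02698353 -0.06163402 -0.997734  ]]
side [[390.90005948   0.         272.63622331]
 [  0.         390.90005948 212.83164932]
 [  0.           0.           1.        ]] -0.0509131907547285 [215.65389287 527.38475861 410.73217137] [[-0.83840537 -0.24751386  0.48560615]
 [-0.54487147  0.40323111 -0.73520049]
 [-0.0138392  -0.88098897 -0.47293437]]
```

View pics/top0.png

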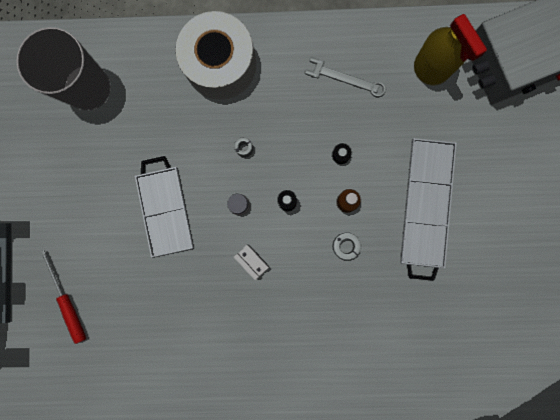

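View pics/side0.png

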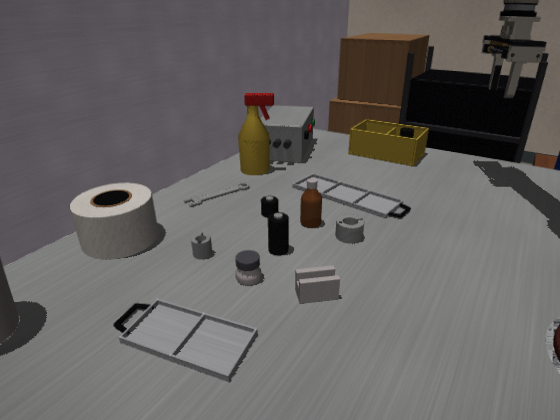

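The top view shows the parts between the trays. The tall roller is at (288,200), the short roller at (342,153), the wide collar at (346,246), the narrow collar at (244,147) and the block at (252,262). The bottle is at (348,200) and the pot at (238,204). The two-bay tray is at (164,212) with its handle at the top, and the three-bay tray is at (429,203) with its handle at the bottom.

```bash
cat > h.py <<'E'
import numpy as np,cv2
from cell import bot
def world(d,px,z):
    """pixels (N,2) -> world points on the plane at height z (mm)"""
    px=np.atleast_2d(np.array(px,float)); K=d["K"]; k=d["k1"]
    s=(px-K[:2,2])/np.diag(K)[:2]; u=s.copy()
    for _ in range(10): u=s/(1+k*(u**2).sum(1,keepdims=True))
    r=np.c_[u,np.ones(len(u))]@np.array(d["orientation"]).T; c=np.array(d["xyz"])
    return c+r*((z-c[2])/r[:,2])[:,None]
def pix(d,p):
    r=(np.atleast_2d(p)-np.array(d["xyz"]))@np.array(d["orientation"]); u=r[:,:2]/r[:,2:]
    u=u*(1+d["k1"]*(u**2).sum(1,keepdims=True)); return u*np.diag(d["K"])[:2]+d["K"][:2,2]
E
python3 - <<'E'
import cv2
im=cv2.imread("pics/top0.png")
cv2.imwrite("pics/crop.png",cv2.resize(im[130:285,220:370],None,fx=3.8,fy=3.8,interpolation=cv2.INTER_CUBIC))
g=cv2.cvtColor(im,cv2.COLOR_BGR2GRAY)
h=cv2.cvtColor(im,cv2.COLOR_BGR2HSV)
for nm,(x0,y0,x1,y1) in dict(t2=(125,145,205,265),t3=(390,130,465,285)).items():
    for th in(150,165,180):
        m=(g[y0:y1,x0:x1]>th).astype('uint8')
        c=max(cv2.findContours(m,0,2)[0],key=cv2.contourArea)
        print(nm,th,cv2.contourArea(c),cv2.minAreaRect(c+[x0,y0]))
E
```

```text
t2 150 1429.5 ((168.7058868408203, 232.1764678955078), (39.698272705078125, 39.047489166259766), 77.47119140625)
t2 165 0.0 ((190.5, 247.0), (1.0, 0.0), 180.0)Traceback (most recent call last):
  File "<stdin>", line 9, in <module>
ValueError: max() iterable argument is empty
```

View pics/crop.png

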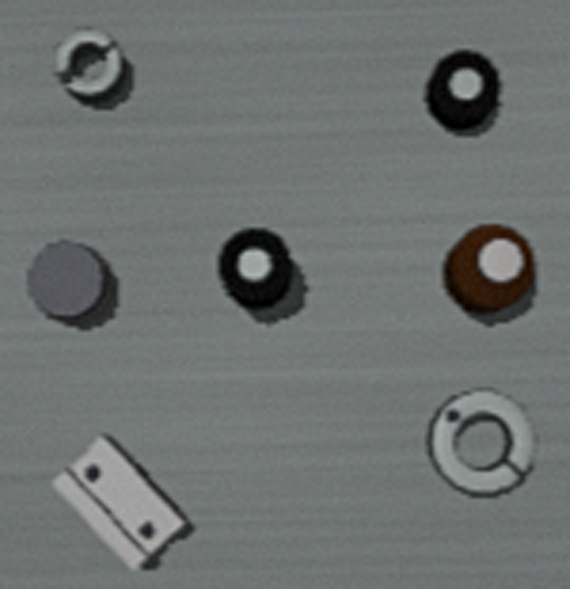

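The crop shows these in crop pixels: narrow collar centre (90,63), short roller stub (465,84), tall roller stub (255,264), wide collar (481,442), block about (122,502) with its long axis down-right, bottle cap (500,260) and pot lid (66,278).

```bash
python3 - <<'E'
from h import *
im=cv2.imread("pics/top0.png"); d=bot.get_image("top")
g=cv2.GaussianBlur(cv2.cvtColor(im,cv2.COLOR_BGR2GRAY),(3,3),0)
print("bench",g[180,260],"tray",g[190,155],"near",g[230,395])
T=(125,134)
for nm,(x0,y0,x1,y1) in dict(t2=(125,145,205,265),t3=(390,130,465,285)).items():
    for th in T:
        m=cv2.morphologyEx((g[y0:y1,x0:x1]>th).astype('uint8'),cv2.MORPH_CLOSE,np.ones((5,5)))
        c=max(cv2.findContours(m,0,2)[0],key=cv2.contourArea)
        r=cv2.minAreaRect(c+[x0,y0]); w=world(d,cv2.boxPoints(r),8)
        e=[np.linalg.norm(w[i]-w[(i+1)%4]) for i in(0,1)]; i=int(np.argmax(e)); v=w[i]-w[(i+1)%4]
        print(nm,th,cv2.contourArea(c),"c",w.mean(0)[:2].round(1),"len",np.round(e,1),"axis",np.degrees(np.arctan2(v[1],v[0])).round(1))
P=lambda x,y:[220+(x+.5)/3.8-.5,130+(y+.5)/3.8-.5]
for nm,x,y,z in[("narrow",90,63,36),("short",465,84,40),("tall",255,264,76),("wide",481,442,36),("bottlecap",500,260,100),("pot",66,278,45)]:
    p=P(x,y); 
    # refine: bright blob centroid around seed
    X,Y=np.round(p).astype(int); print(nm,world(d,p,z)[0][:2].round(1),end=" ")
    R=22 if nm=="wide" else 12
    if nm in("short","tall"): R=6
    if nm!="pot":
        s=cv2.cvtColor(im,cv2.COLOR_BGR2GRAY)[Y-R:Y+R+1,X-R:X+R+1]; 
        m=(s>128).astype('uint8') if nm in("narrow","wide") else (s>110).astype('uint8')
        c=max(cv2.findContours(m,0,2)[0],key=cv2.contourArea); (cx,cy),r=cv2.minEnclosingCircle(c)
        print(world(d,[cx+X-R,cy+Y-R],z)[0][:2].round(1),"r",r)
    else: print()
s=g[235:285,228:278]; m=(s>140).astype('uint8'); m=cv2.morphologyEx(m,cv2.MORPH_CLOSE,np.ones((5,5)))
c=max(cv2.findContours(m,0,2)[0],key=cv2.contourArea); r=cv2.minAreaRect(c+[228,235]); w=world(d,cv2.boxPoints(r),40)
print("block",w.mean(0)[:2],[np.linalg.norm(w[i]-w[(i+1)%4]).round(1) for i in(0,1)],r)
print(w[:,:2].round(1).tolist())
E
```

```text
bench 118 tray 158 near 116
t2 125 3418.5 c [535.3 266. ] len [ 88.8 172.7] axis 10.7
t2 134 3138.0 c [534.7 265.2] len [ 87.1 171.3] axis 10.6
t3 125 5111.0 c [ 537.5 -277.8] len [255.8  87.9] axis 172.2
t3 134 4544.5 c [ 535.3 -273.2] len [245.8  78.9] axis 172.3
narrow [658.6  94. ] [665.2  98.4] r 7.211202621459961
short [ 640.4 -102.4] [ 640.5 -102.5] r 3.823629379272461
tall [546.7   9.2] [546.9   9.7] r 4.031229019165039
wide [ 453.8 -104.6] [ 451.2 -102.7] r 12.424909591674805
bottlecap [ 543.3 -111.2] [ 543.4 -110.8] r 16.970661163330078
pot [544.7 108.2] 
block [427.83896742  85.3239398 ] [np.float64(34.6), np.float64(60.3)] ((250.18687438964844, 261.82745361328125), (30.635652542114258, 17.578758239746094), 47.29060745239258)
[[439.1, 118.3], [461.8, 92.3], [416.5, 52.4], [393.9, 78.3]]
```

```bash
python3 -m jog '[[9.3,3,-3,0,0,0,0.1],[9.3,6,-6,0,0,0,0.2],[9.3,9,-9,0,0,0,0.3],[9.3,12,-12,0,0,0,0.44],[9.3,15,-15,0,0,0,0.44]]' 20; python3 -c "
from cell import bot;s=bot.read_state();print(s['tcp_pos'],s['eef_rot'],s['q'],s['time'])"
```

```text
time: 0.65
tcp_pos: [349.0, -386.7, 232.5]
eef_rot: [[1.0, -0.003, -0.0], [-0.003, -1.0, 0.0], [-0.0, -0.0, -1.0]]
ft_force: [1.1, 0.9, 0.6]
gripper_width: 93.0
finger_force: 0.0
[ 348.9668986  -386.67025826  232.46566073] [[ 9.99996531e-01 -2.62791986e-03 -1.81090553e-04]
 [-2.62786191e-03 -9.99996496e-01  3.19518267e-04]
 [-1.81929587e-04 -3.19041278e-04 -9.99999933e-01]] [ 0.73264882  0.41553353  0.08908537  1.79709679 -0.04488408  0.93126731
 -0.73242397] 0.65
```

```bash
python3 -m jog '[[9.3,1,-3,0,0,0,0],[9.3,2,-6,0,0,0,0],[9.3,3,-9,0,0,0,0],[9.3,4,-12,0,0,0,0],[9.3,5,-14,0,0,0,0]]' 20 >/dev/null
python3 -m jog '[[9.3,1.2,-3,2,0,0,0],[9.3,2.4,-6,4,0,0,0],[9.3,3.6,-9,6,0,0,0],[9.3,4.8,-12,9,0,0,0],[9.3,5.5,-14.4,11,0,0,0]]'
python3 -m jog '[[9.3,0,0,0,0,0,0],[9.3,0,0,3,0,0,0],[9.3,0,0,6,0,0,0],[9.3,0,0,9,0,0,0],[9.3,0,0,9.6,0,0,0]]'
python3 - <<'E'
from h import *
a=bot.get_image("top")["frame"][140:290,270:470]; b=bot.get_image("side")["frame"][130:330,190:430]
a=cv2.resize(a,(533,400)); cv2.imwrite("pics/g1.png",np.hstack([a,cv2.resize(b,(480,400))])[:,:,::-1][:, :])
im=cv2.imread("pics/g1.png"); cv2.imwrite("pics/g1.png",cv2.resize(im,(800,316)))
E
```

```text
time: 1.65
tcp_pos: [453.9, -102.3, 121.2]
eef_rot: [[1.0, 0.002, -0.001], [0.002, -1.0, 0.001], [-0.001, -0.001, -1.0]]
ft_force: [-0.2, 0.3, -0.1]
gripper_width: 93.2
finger_force: 0.0
time: 2.15
tcp_pos: [452.0, -105.6, 24.9]
eef_rot: [[1.0, -0.002, -0.005], [-0.002, -1.0, 0.0], [-0.005, -0.0, -1.0]]
ft_force: [-0.8, -0.3, 0.8]
gripper_width: 93.2
finger_force: 0.0
```

View pics/g1.png

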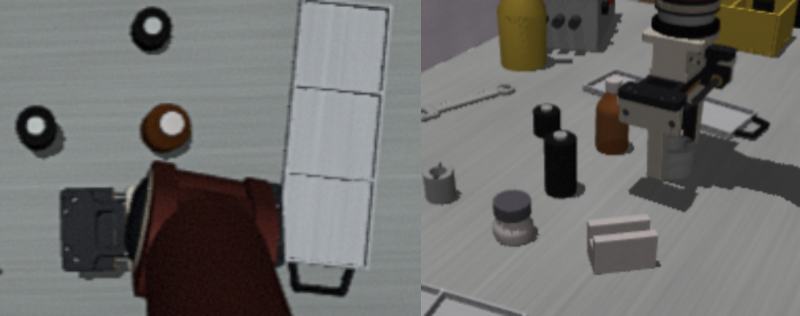

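The gripper straddles the wide collar, seen at (678,155) in the side half, and clears the bottle. I'll close and lift.

```bash
python3 -m jog '[[4.5,0,0,0,0,0,0],[4.5,0,0,0,0,0,0],[4.5,0,0,0,0,0,0],[4.5,0,0,0,0,0,0],[4.5,0,0,0,0,0,0]]' 30
python3 -m jog '[[4.5,0,0,0,0,0,0],[4.5,0,0,0,0,0,0],[4.5,0,0,0,0,0,0],[4.5,0,0,-1,0,0,0],[4.5,0,0,-3,0,0,0]]'
```

```text
time: 2.75
tcp_pos: [454.0, -104.8, 27.1]
eef_rot: [[1.0, -0.0, 0.001], [-0.0, -1.0, -0.0], [0.001, 0.0, -1.0]]
ft_force: [1.1, -2.1, 1.4]
gripper_width: 57.8
finger_force: 1.2
time: 3.25
tcp_pos: [451.5, -103.3, 55.7]
eef_rot: [[1.0, 0.001, -0.006], [0.001, -1.0, 0.002], [-0.006, -0.002, -1.0]]
ft_force: [0.1, 0.0, -3.2]
gripper_width: 52.6
finger_force: 30.0
```

```bash
python3 -m jog '[[4.5,0,0,-4,0,0,0],[4.5,0,0,-8,0,0,0],[4.5,0,-2,-12,0,0,0],[4.5,1,-5,-14,0,0,0],[4.5,2,-8,-14,0,0,0]]' >/dev/null
python3 -m jog '[[4.5,1,-3,0,0,0,0],[4.5,2,-6,0,0,0,0],[4.5,3,-9,0,0,0,0],[4.5,4,-12,0,0,0,0],[4.5,5,-15,0,0,0,0]]' >/dev/null
python3 -m jog '[[4.5,1,-3,0,0,0,0],[4.5,2,-6,0,0,0,0],[4.5,3,-9,0,0,0,0],[4.5,4,-12,0,0,0,0],[4.5,5.3,-14.7,0,0,0,0]]'
python3 -m jog '[[4.5,0,0,4,0,0,0],[4.5,0,0,7,0,0,0],[4.5,0,0,10,0,0,0],[4.5,0,0,12,0,0,0],[4.5,0,0,12,0,0,0]]'
```

```text
time: 4.75
tcp_pos: [574.4, 274.6, 195.5]
eef_rot: [[1.0, 0.002, -0.005], [0.002, -1.0, -0.0], [-0.005, 0.0, -1.0]]
ft_force: [-1.4, -0.9, -3.6]
gripper_width: 52.9
finger_force: 30.0
time: 5.25
tcp_pos: [572.2, 271.4, 72.3]
eef_rot: [[1.0, 0.001, -0.011], [0.001, -1.0, -0.004], [-0.011, 0.004, -1.0]]
ft_force: [-1.1, -0.2, -3.3]
gripper_width: 53.4
finger_force: 30.0
```

```bash
python3 -m jog '[[4.5,0,0,1,0,0,0],[4.5,0,0,2,0,0,0],[4.5,0,0,3,0,0,0],[4.5,0,0,4,0,0,0],[4.5,0,0,4,0,0,0]]' >/dev/null
python3 -m jog '[[4.5,0,0,0,0,0,0],[4.5,0,0,0.2,0,0,0],[4.5,0,0,0.4,0,0,0],[4.5,0,0,0.6,0,0,0],[4.5,0,0,0.6,0,0,0]]'
python3 - <<'E'
from h import *
for i in range(3): s=bot.read_state(); print(s['tcp_pos'].round(1),s['ft_force'].round(1))
a=bot.get_image("top")["frame"][130:290,110:270]; b=bot.get_image("side")["frame"][200:400,80:350]
cv2.imwrite("pics/g2.png",np.hstack([cv2.resize(a,(360,360)),cv2.resize(b,(440,360))])[:,:,::-1])
E
```

```text
time: 6.25
tcp_pos: [576.5, 272.4, 30.5]
eef_rot: [[1.0, -0.0, -0.0], [-0.0, -1.0, -0.0], [-0.0, 0.0, -1.0]]
ft_force: [0.1, -0.1, -3.4]
gripper_width: 53.0
finger_force: 30.0
[576.5 272.4  30.5] [ 0.1 -0.1 -3.4]
[576.5 272.4  30.5] [ 0.1 -0.1 -3.4]
[576.5 272.4  30.5] [ 0.1 -0.1 -3.4]
```

View pics/g2.png

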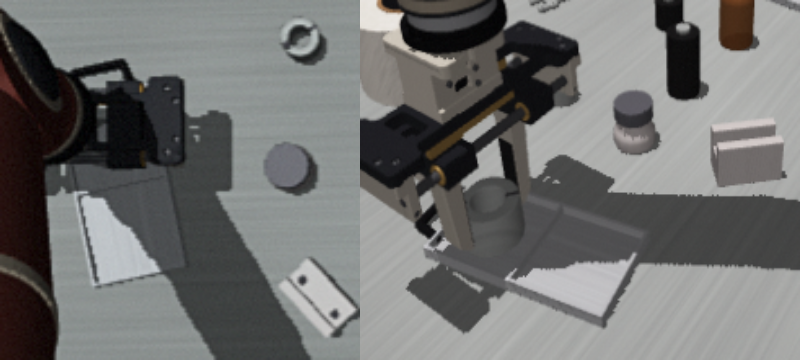

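The side half shows the collar at (497,212), inside the bay next to the handle and just above the floor. I'll lower 1 mm, release, rise, and go to the short roller.

```bash
python3 -m jog '[[4.5,0,0,0.1,0,0,0],[4.5,0,0,0.1,0,0,0],[7,0,0,0.1,0,0,0],[7,0,0,0.1,0,0,0],[7,0,0,0.1,0,0,0]]'
python3 -m jog '[[7,0,0,0,0,0,0],[7,0,0,-3,0,0,0],[7,0,0,-7,0,0,0],[7,0,0,-11,0,0,0],[7,0,0,-15,0,0,0]]'
```

```text
time: 6.85
tcp_pos: [577.1, 272.6, 30.1]
eef_rot: [[1.0, -0.0, 0.001], [-0.0, -1.0, 0.001], [0.001, -0.001, -1.0]]
ft_force: [0.7, -0.6, -0.5]
gripper_width: 69.0
finger_force: 0.0
time: 7.35
tcp_pos: [576.6, 272.4, 181.2]
eef_rot: [[1.0, -0.0, 0.0], [-0.0, -1.0, 0.0], [0.0, -0.0, -1.0]]
ft_force: [0.7, -0.2, 0.1]
gripper_width: 69.8
finger_force: 0.0
```

```bash
python3 -m jog '[[8,1,4.5,0,0,0,0],[8,2,9,0,0,0,0],[8,2.5,13,0,0,0,0],[8,3,17,0,0,0,0],[8,3.5,21,0,0,0,0]]' >/dev/null
python3 -m jog '[[8,0.5,4,0,0,0,0],[8,1.5,8,0,0,0,0],[8,2,12,0,0,0,0],[8,2.9,16.5,0,0,0,0],[8,2.9,16.5,2,0,0,0]]'
python3 -m jog '[[8,0,0,3,0,0,0],[8,0,0,6,0,0,0],[8,0,0,9,0,0,0],[8,0,0,11,0,0,0],[8,0,0,13.4,0,0,0]]'
python3 -m jog '[[8,0,0,0,0,0,0],[3.2,0,0,0,0,0,0],[3.2,0,0,0,0,0,0],[3.2,0,0,0,0,0,0],[3.2,0,0,0,0,0,0]]' 20
python3 -m jog '[[3.2,0,0,0,0,0,0],[3.2,0,0,0,0,0,0],[3.2,0,0,0,0,0,0],[3.2,0,0,-1,0,0,0],[3.2,0,0,-3,0,0,0]]'
```

```text
time: 8.35
tcp_pos: [642.6, -114.4, 162.3]
eef_rot: [[1.0, -0.013, 0.007], [-0.013, -1.0, -0.009], [0.008, 0.009, -1.0]]
ft_force: [-1.0, -1.0, 0.7]
gripper_width: 80.0
finger_force: 0.0
time: 8.85
tcp_pos: [640.9, -102.6, 24.9]
eef_rot: [[1.0, -0.0, 0.001], [-0.0, -1.0, -0.0], [0.001, 0.0, -1.0]]
ft_force: [0.5, 0.4, 0.5]
gripper_width: 79.9
finger_force: 0.0
time: 9.35
tcp_pos: [641.4, -102.7, 26.9]
eef_rot: [[1.0, -0.0, 0.002], [-0.0, -1.0, -0.0], [0.002, 0.0, -1.0]]
ft_force: [0.5, -0.3, -0.4]
gripper_width: 52.3
finger_force: 0.0
time: 9.85
tcp_pos: [638.9, -102.1, 54.4]
eef_rot: [[1.0, -0.0, -0.005], [-0.0, -1.0, 0.001], [-0.005, -0.001, -1.0]]
ft_force: [-0.5, -0.1, -1.2]
gripper_width: 37.9
finger_force: 20.0
```

```bash
python3 -m jog '[[3.2,0,0,-4,0,0,0],[3.2,0,-1,-8,0,0,0],[3.2,-1,-3,-12,0,0,0],[3.2,-2,-5,-14,0,0,0],[3.2,-3,-8,-14,0,0,0]]' >/dev/null
python3 -m jog '[[3.2,-1,-3,0,0,0,0],[3.2,-2,-6,0,0,0,0],[3.2,-3,-9,0,0,0,0],[3.2,-4.5,-12,0,0,0,0],[3.2,-6,-14,0,0,0,0]]' >/dev/null
python3 -m jog '[[3.2,-1,-3,0,0,0,0],[3.2,-2,-6,0,0,0,0],[3.2,-3,-9,0,0,0,0],[3.2,-4.5,-12,0,0,0,0],[3.2,-5.7,-14,0,0,0,0]]'
python3 -m jog '[[3.2,0,0,3,0,0,0],[3.2,0,0,6,0,0,0],[3.2,0,0,9,0,0,0],[3.2,0,0,12,0,0,0],[3.2,0,0,14,0,0,0]]'
python3 -m jog '[[3.2,0,0,0,0,0,0],[3.2,0,0,0.8,0,0,0],[3.2,0,0,1.6,0,0,0],[3.2,0,0,2.3,0,0,0],[3.2,0,0,2.3,0,0,0]]'
python3 -m jog '[[3.2,0,0,0,0,0,0],[3.2,0,0,0,0,0,0],[3.2,0,0,0,0,0,0],[3.2,0,0,0.1,0,0,0],[3.2,0,0,0.2,0,0,0]]'
```

```text
time: 11.35
tcp_pos: [492.0, 260.4, 196.0]
eef_rot: [[1.0, 0.003, -0.001], [0.003, -1.0, 0.002], [-0.001, -0.002, -1.0]]
ft_force: [0.3, 0.2, -1.9]
gripper_width: 37.3
finger_force: 20.0
time: 11.85
tcp_pos: [492.6, 257.1, 54.0]
eef_rot: [[1.0, 0.0, -0.002], [0.0, -1.0, -0.001], [-0.002, 0.001, -1.0]]
ft_force: [0.2, 1.2, -1.5]
gripper_width: 37.6
finger_force: 20.0
time: 12.35
tcp_pos: [493.3, 257.3, 32.2]
eef_rot: [[1.0, -0.0, -0.001], [-0.0, -1.0, -0.0], [-0.001, 0.0, -1.0]]
ft_force: [-0.4, -0.3, -1.2]
gripper_width: 37.8
finger_force: 20.0
time: 12.85
tcp_pos: [493.8, 257.5, 30.8]
eef_rot: [[1.0, -0.0, 0.0], [-0.0, -1.0, 0.0], [0.0, -0.0, -1.0]]
ft_force: [0.4, 0.7, -1.3]
gripper_width: 37.3
finger_force: 20.0
```

```bash
python3 -m jog '[[3.2,0,0,0.1,0,0,0],[3.2,0,0,0.1,0,0,0],[6.5,0,0,0.1,0,0,0],[6.5,0,0,0.1,0,0,0],[6.5,0,0,0.1,0,0,0]]'
python3 -m jog '[[6.5,0,0,0,0,0,0],[6.5,0,0,-3,0,0,0],[6.5,0,0,-7,0,0,0],[6.5,0,0,-11,0,0,0],[6.5,0,0,-14,0,0,0]]' >/dev/null
python3 -m jog '[[7,2,2,0,0,0,0],[7,4.5,4.5,0,0,0,0],[7,7,7,0,0,0,0],[7,9.5,9.5,0,0,0,0],[7,12,12,0,0,0,0]]' >/dev/null
python3 -m jog '[[7,2,2,0,0,0,0],[7,4.5,4.3,0,0,0,0],[7,4.5,4.3,0,0,0,0],[7,4.5,4.3,0,0,0,0],[7,4.5,4.3,3,0,0,0]]'
python3 - <<'E'
from h import *
a=bot.get_image("top")["frame"][110:290,110:290]; b=bot.get_image("side")["frame"][200:400,80:350]
cv2.imwrite("pics/g3.png",np.hstack([cv2.resize(a,(400,400)),cv2.resize(b,(400,300))[:,:] if 0 else cv2.copyMakeBorder(cv2.resize(b,(400,300)),0,100,0,0,0)])[:,:,::-1])
E
```

```text
time: 13.35
tcp_pos: [493.9, 257.6, 29.9]
eef_rot: [[1.0, -0.0, 0.0], [-0.0, -1.0, 0.0], [0.0, -0.0, -1.0]]
ft_force: [-0.2, 0.4, -0.4]
gripper_width: 57.1
finger_force: 0.0
time: 14.85
tcp_pos: [661.3, 96.6, 143.7]
eef_rot: [[1.0, 0.001, 0.009], [0.001, -1.0, 0.003], [0.009, -0.003, -1.0]]
ft_force: [0.6, -1.1, -0.7]
gripper_width: 69.7
finger_force: 0.0
```

View pics/g3.png

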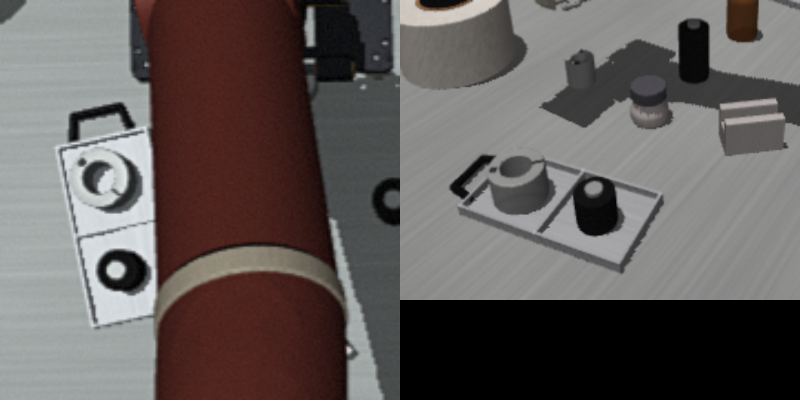

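In the top half the wide collar sits at about (103,180) and the short roller at (121,270), each central in its bay. In the side half the narrow collar, at (580,68), still stands. I'll descend on it now.

```bash
python3 -m jog '[[7,0,0,2,0,0,0],[7,0,0,5,0,0,0],[7,0,0,8,0,0,0],[7,0,0,8,0,0,0],[7,0,0,8,0,0,0]]'
python3 - <<'E'
from h import *
b=bot.get_image("side")["frame"][180:300,150:310]
cv2.imwrite("pics/g4.png",cv2.resize(b,(640,480))[:,:,::-1])
E
```

```text
time: 15.45
tcp_pos: [658.6, 95.5, 60.5]
eef_rot: [[1.0, 0.001, -0.0], [0.001, -1.0, 0.001], [-0.0, -0.001, -1.0]]
ft_force: [0.4, -0.0, 0.4]
gripper_width: 70.0
finger_force: 0.0
```

View pics/g4.png

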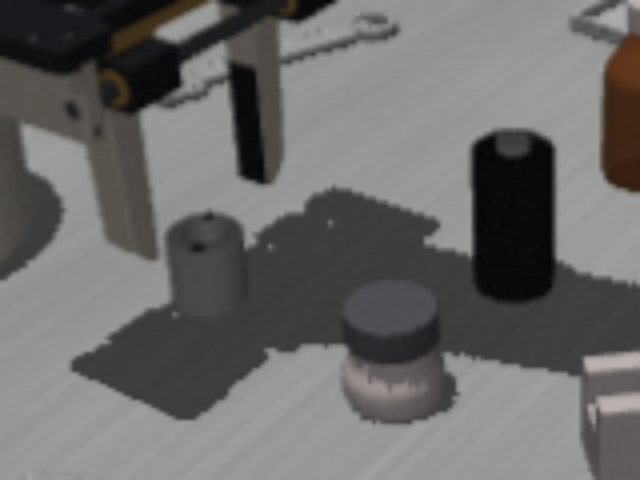

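The fingertips at (140,255) and (257,182) bracket the narrow collar's top at (207,235).

```bash
python3 -m jog '[[7,0,0,1,0,0,0],[7,0,0,2.4,0,0,0],[7,0,0,3.4,0,0,0],[7,0,0,3.4,0,0,0],[3,0,0,3.4,0,0,0]]'
python3 -m jog '[[3,0,0,0,0,0,0],[3,0,0,0,0,0,0],[3,0,0,0,0,0,0],[3,0,0,0,0,0,0],[3,0,0,0,0,0,0]]' 25
python3 -m jog '[[3,0,0,0,0,0,0],[3,0,0,0,0,0,0],[3,0,0,-3,0,0,0],[3,0,0,-7,0,0,0],[3,0,0,-11,0,0,0]]'
python3 -m jog '[[3,0,1,-3,0,0,0],[3,0,3,-6,0,0,0],[3,0,6,-6,0,0,0],[3,0,10,-6,0,0,0],[3,0,14,-6,0,0,0]]'
```

```text
time: 16.0
tcp_pos: [658.4, 94.4, 25.1]
eef_rot: [[1.0, -0.0, -0.001], [-0.0, -1.0, -0.0], [-0.001, 0.0, -1.0]]
ft_force: [-0.4, 0.0, -0.0]
gripper_width: 65.2
finger_force: 0.0
time: 16.5
tcp_pos: [658.9, 94.4, 26.0]
eef_rot: [[1.0, -0.0, 0.001], [-0.0, -1.0, 0.0], [0.001, -0.0, -1.0]]
ft_force: [0.3, -1.1, 0.7]
gripper_width: 36.2
finger_force: 25.0
time: 17.0
tcp_pos: [657.6, 94.4, 135.5]
eef_rot: [[1.0, -0.0, -0.003], [-0.0, -1.0, -0.0], [-0.003, 0.0, -1.0]]
ft_force: [0.4, -0.4, -1.6]
gripper_width: 36.3
finger_force: 25.0
time: 17.5
tcp_pos: [658.1, -46.1, 195.3]
eef_rot: [[1.0, 0.002, -0.001], [0.002, -1.0, 0.0], [-0.001, -0.0, -1.0]]
ft_force: [0.5, 0.0, -2.7]
gripper_width: 35.6
finger_force: 25.0
```

```bash
python3 -m jog '[[3,-1,4,0,0,0,0],[3,-2,8,0,0,0,0],[3,-3,12,0,0,0,0],[3,-3.8,16,0,0,0,0],[3,-3.8,20,0,0,0,0]]'>/dev/null
python3 -m jog '[[3,0,3,0,0,0,0],[3,0,4.3,0,0,0,0],[3,0,4.3,3,0,0,0],[3,0,4.3,7,0,0,0],[3,0,4.3,11,0,0,0]]'
python3 -m jog '[[3,0,0,1.5,0,0,0],[3,0,0,3,0,0,0],[3,0,0,4,0,0,0],[3,0,0,5,0,0,0],[3,0,0,5,0,0,0]]'
python3 -m jog '[[3,0,0,0.2,0,0,0],[3,0,0,0.4,0,0,0],[3,0,0,0.6,0,0,0],[3,0,0,0.6,0,0,0],[3,0,0,0.6,0,0,0]]'
python3 - <<'E'
from h import *
a=bot.get_image("top")["frame"][120:300,370:490]; b=bot.get_image("side")["frame"][90:260,240:440]
cv2.imwrite("pics/g5.png",np.hstack([cv2.resize(a,(300,450)),cv2.resize(b,(500,450))])[:,:,::-1])
E
```

```text
time: 18.5
tcp_pos: [621.3, -286.5, 84.6]
eef_rot: [[1.0, 0.002, 0.001], [0.002, -1.0, 0.002], [0.001, -0.002, -1.0]]
ft_force: [0.4, -0.4, -1.6]
gripper_width: 35.8
finger_force: 25.0
time: 19.0
tcp_pos: [620.4, -288.3, 35.2]
eef_rot: [[1.0, -0.0, -0.001], [-0.0, -1.0, 0.0], [-0.001, -0.0, -1.0]]
ft_force: [-0.9, 0.3, -1.6]
gripper_width: 35.8
finger_force: 25.0
time: 19.5
tcp_pos: [620.7, -288.6, 29.9]
eef_rot: [[1.0, -0.0, 0.0], [-0.0, -1.0, -0.0], [0.0, 0.0, -1.0]]
ft_force: [0.1, -0.3, -1.7]
gripper_width: 35.8
finger_force: 25.0
```

View pics/g5.png

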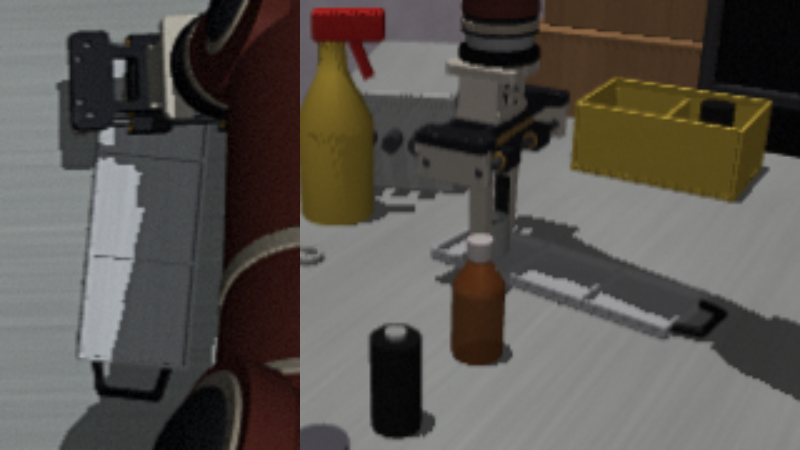

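The gripper is over the bay farthest from the handle, with the bottle undisturbed at (478,310). I'll release and go on to the tall roller.

```bash
python3 -m jog '[[3,0,0,0.1,0,0,0],[3,0,0,0.1,0,0,0],[6.5,0,0,0.1,0,0,0],[6.5,0,0,0.1,0,0,0],[6.5,0,0,0.1,0,0,0]]'
python3 -m jog '[[6.5,0,0,0,0,0,0],[6.5,0,0,-4,0,0,0],[6.5,0,0,-8,0,0,0],[6.5,0,0,-12,0,0,0],[6.5,0,0,-17,0,0,0]]' >/dev/null
python3 -m jog '[[7,-1,-4,0,0,0,0],[7,-2,-8,0,0,0,0],[7,-3,-12,0,0,0,0],[7,-4,-16,0,0,0,0],[7,-5,-20,0,0,0,0]]' >/dev/null
python3 -m jog '[[7,-1,-4,0,0,0,0],[7,-2.4,-8,0,0,0,0],[7,-2.4,-9.8,0,0,0,0],[7,-2.4,-9.8,0,0,0,0],[7,-2.4,-9.8,4,0,0,0]]'
python3 -m jog '[[7,0,0,2,0,0,0],[7,0,0,4,0,0,0],[7,0,0,5,0,0,0],[7,0,0,5,0,0,0],[7,0,0,5,0,0,0]]'
python3 - <<'E'
from h import *
b=bot.get_image("side")["frame"][160:300,180:380]
cv2.imwrite("pics/g6.png",cv2.resize(b,(700,490))[:,:,::-1])
E
```

```text
time: 20.1
tcp_pos: [620.8, -288.6, 28.8]
eef_rot: [[1.0, -0.0, 0.0], [-0.0, -1.0, -0.0], [0.0, 0.0, -1.0]]
ft_force: [-0.7, 0.5, 0.3]
gripper_width: 55.8
finger_force: 0.0
time: 21.6
tcp_pos: [551.6, 8.9, 163.0]
eef_rot: [[1.0, -0.0, 0.014], [-0.0, -1.0, -0.0], [0.014, 0.0, -1.0]]
ft_force: [1.0, -0.2, -1.0]
gripper_width: 69.9
finger_force: 0.0
time: 22.1
tcp_pos: [547.4, 8.5, 109.2]
eef_rot: [[1.0, -0.002, 0.001], [-0.002, -1.0, -0.0], [0.001, 0.0, -1.0]]
ft_force: [0.3, 0.6, 0.6]
gripper_width: 69.7
finger_force: 0.0
```

View pics/g6.png

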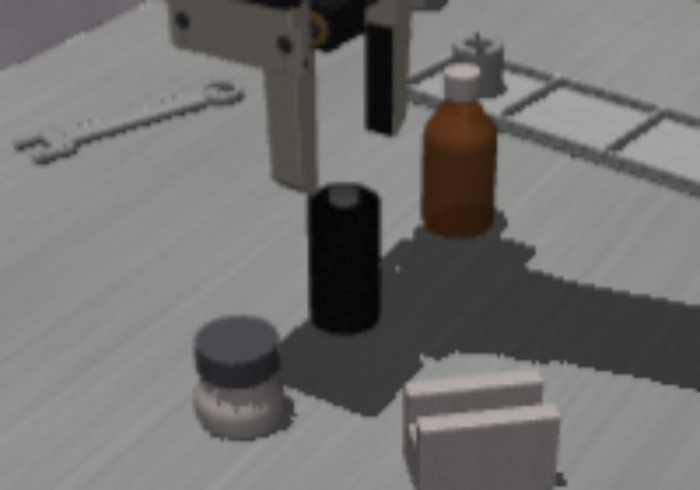

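The fingers at (300,190) and (382,135) are centred over the tall roller's stub at (345,195). The narrow collar is visible in its bay at (478,65).

```bash
python3 -m jog '[[7,0,0,2,0,0,0],[7,0,0,4,0,0,0],[7,0,0,5.9,0,0,0],[7,0,0,5.9,0,0,0],[7,0,0,5.9,0,0,0]]'
python3 -m jog '[[3.2,0,0,0,0,0,0],[3.2,0,0,0,0,0,0],[3.2,0,0,0,0,0,0],[3.2,0,0,0,0,0,0],[3.2,0,0,0,0,0,0]]' 20
python3 -m jog '[[3.2,0,0,0,0,0,0],[3.2,0,0,0,0,0,0],[3.2,0,0,-3,0,0,0],[3.2,0,0,-7,0,0,0],[3.2,0,0,-11,0,0,0]]'
python3 -m jog '[[3.2,0,2,-3,0,0,0],[3.2,0,5,-6,0,0,0],[3.2,0,8,-6,0,0,0],[3.2,0,11,-6,0,0,0],[3.2,0,14,-6,0,0,0]]'
```

```text
time: 22.65
tcp_pos: [547.4, 9.4, 50.6]
eef_rot: [[1.0, -0.0, 0.002], [-0.0, -1.0, 0.0], [0.002, -0.0, -1.0]]
ft_force: [0.3, -0.5, -0.2]
gripper_width: 70.1
finger_force: 0.0
time: 23.15
tcp_pos: [546.9, 9.1, 50.0]
eef_rot: [[1.0, -0.0, 0.001], [-0.0, -1.0, -0.0], [0.001, 0.0, -1.0]]
ft_force: [0.5, -0.3, 1.7]
gripper_width: 37.7
finger_force: 20.0
time: 23.65
tcp_pos: [545.4, 9.7, 159.7]
eef_rot: [[1.0, 0.0, -0.004], [0.0, -1.0, 0.0], [-0.004, -0.0, -1.0]]
ft_force: [1.1, 0.0, -2.7]
gripper_width: 37.7
finger_force: 20.0
time: 24.15
tcp_pos: [545.8, -131.2, 219.0]
eef_rot: [[1.0, 0.0, -0.002], [0.0, -1.0, 0.001], [-0.002, -0.001, -1.0]]
ft_force: [-0.5, -0.6, -1.2]
gripper_width: 37.8
finger_force: 20.0
```

```bash
python3 -m jog '[[3.2,-0.4,4,0,0,0,0],[3.2,-0.9,8,0,0,0,0],[3.2,-0.9,12,0,0,0,0],[3.2,-0.9,14.7,0,0,0,0],[3.2,-0.9,14.7,2,0,0,0]]'>/dev/null
python3 -m jog '[[3.2,0,0,3,0,0,0],[3.2,0,0,6,0,0,0],[3.2,0,0,9,0,0,0],[3.2,0,0,12,0,0,0],[3.2,0,0,13.5,0,0,0]]'
python3 -m jog '[[3.2,0,0,0.2,0,0,0],[3.2,0,0,0.5,0,0,0],[3.2,0,0,0.8,0,0,0],[3.2,0,0,0.8,0,0,0],[3.2,0,0,0.8,0,0,0]]'
```

```text
time: 25.15
tcp_pos: [535.2, -275.9, 60.8]
eef_rot: [[1.0, 0.0, -0.006], [0.0, -1.0, 0.004], [-0.006, -0.004, -1.0]]
ft_force: [-0.5, -0.3, -3.1]
gripper_width: 37.4
finger_force: 20.0
time: 25.65
tcp_pos: [538.1, -277.7, 57.5]
eef_rot: [[1.0, -0.0, 0.001], [-0.0, -1.0, -0.001], [0.001, 0.001, -1.0]]
ft_force: [-0.7, 0.3, -2.5]
gripper_width: 38.0
finger_force: 20.0
```

```bash
python3 -m jog '[[3.2,0,0,0.2,0,0,0],[3.2,0,0,0.4,0,0,0],[3.2,0,0,0.45,0,0,0],[6.5,0,0,0.45,0,0,0],[6.5,0,0,0.45,0,0,0]]'
python3 -m jog '[[6.5,0,0,0,0,0,0],[6.5,0,0,0,0,0,0],[6.5,0,0,-5,0,0,0],[6.5,0,0,-10,0,0,0],[6.5,0,0,-15,0,0,0]]' 
python3 -m jog '[[7,-1,-4,0,0,0,0],[7,-2,-8,0,0,0,0],[7,-3,-12,0,0,0,0],[7,-4,-16,0,0,0,0],[7,-5,-20,0,0,0,0]]' >/dev/null
python3 -m jog '[[7,-1,-3,0,0,0,-0.14],[7,-2,-6,0,0,0,-0.28],[7,-3,-9,0,0,0,-0.42],[7,-4,-12,0,0,0,-0.56],[7,-6,-16.3,0,0,0,-0.7]]'
python3 -m jog '[[7,0,0,3,0,0,0],[7,0,0,6,0,0,0],[7,0,0,9,0,0,0],[7,0,0,12,0,0,0],[7,0,0,12,0,0,0]]'
python3 - <<'E'
from h import *
s=bot.read_state(); print(s['tcp_pos'],s['q'])
a=bot.get_image("top")["frame"][120:300,120:480];b=bot.get_image("side")["frame"][160:320,200:440]
cv2.imwrite("pics/g7.png",np.vstack([cv2.resize(a,(600,300)),cv2.resize(b[20:140],(600,300))])[:,:,::-1])
E
```

```text
time: 26.15
tcp_pos: [537.9, -277.6, 52.3]
eef_rot: [[1.0, -0.0, 0.001], [-0.0, -1.0, -0.0], [0.001, 0.0, -1.0]]
ft_force: [0.7, -0.3, -0.6]
gripper_width: 49.1
finger_force: 0.0
time: 26.65
tcp_pos: [537.3, -277.4, 203.5]
eef_rot: [[1.0, -0.0, -0.001], [-0.0, -1.0, 0.001], [-0.001, -0.001, -1.0]]
ft_force: [1.6, -0.5, -0.4]
gripper_width: 64.9
finger_force: 0.0
time: 27.65
tcp_pos: [428.5, 85.3, 202.4]
eef_rot: [[0.764, 0.645, 0.002], [0.645, -0.764, -0.0], [0.001, 0.002, -1.0]]
ft_force: [0.2, 0.9, -1.0]
gripper_width: 70.0
finger_force: 0.0
time: 28.15
tcp_pos: [425.4, 85.0, 79.6]
eef_rot: [[0.765, 0.644, -0.007], [0.644, -0.765, -0.002], [-0.007, -0.003, -1.0]]
ft_force: [-1.0, -0.3, 0.9]
gripper_width: 69.9
finger_force: 0.0
[425.39993965  84.95272086  79.64098912] [-0.13243877  0.55194643 -0.16432475  2.17867279  0.20564715  0.43235962
 -1.33100889]
```

View pics/g7.png

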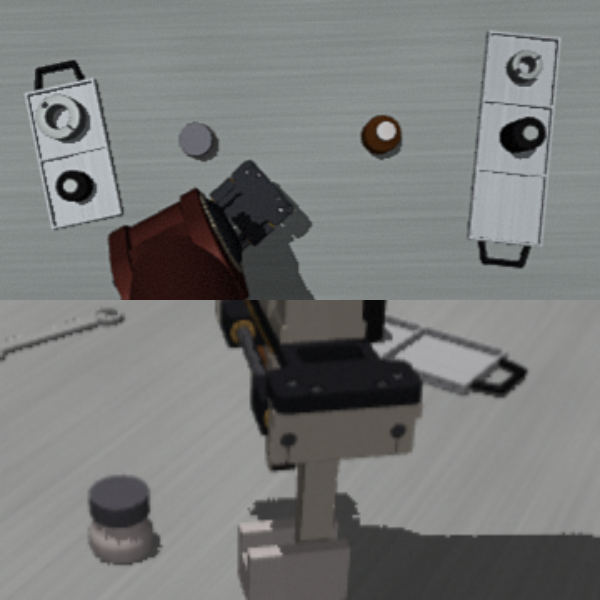

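The top half shows the narrow collar and tall roller in their bays in the three-bay tray at (525,67) and (522,135), and the bottle and pot in place. The fingers straddle the block, at (297,560) below.

```bash
python3 -m jog '[[7,0,0,2,0,0,0],[7,0,0,4,0,0,0],[7,0,0,5.3,0,0,0],[7,0,0,5.3,0,0,0],[7,0,0,5.3,0,0,0]]'
python3 -m jog '[[3,0,0,0,0,0,0],[3,0,0,0,0,0,0],[3,0,0,0,0,0,0],[3,0,0,0,0,0,0],[3,0,0,0,0,0,0]]' 20
python3 -m jog '[[3,0,0,0,0,0,0],[3,0,0,0,0,0,0],[3,0,0,-3,0,0,0],[3,0,0,-7,0,0,0],[3,0,0,-11,0,0,0]]'
python3 -m jog '[[3,0,0,-3,0,0,0.14],[3,0,0,-6,0,0,0.28],[3,0,0,-6,0,0,0.42],[3,0,0,-6,0,0,0.56],[3,0,0,-6,0,0,0.7]]'
python3 -m jog '[[3,0,0,0,0,0,0],[3,0,0,0,0,0,0],[3,0,0,0,0,0,0],[3,0,0,0,0,0,0],[3,0,0,0,0,0,0]]'
python3 - <<'E'
from h import *
b=bot.get_image("side")["frame"][20:320,200:560]
cv2.imwrite("pics/g8.png",cv2.resize(b,(720,600))[:,:,::-1])
E
```

```text
time: 28.75
tcp_pos: [428.8, 85.7, 30.5]
eef_rot: [[0.765, 0.644, 0.003], [0.644, -0.765, 0.001], [0.002, 0.001, -1.0]]
ft_force: [0.2, 0.4, -0.2]
gripper_width: 69.7
finger_force: 0.0
time: 29.25
tcp_pos: [427.9, 85.4, 29.4]
eef_rot: [[0.765, 0.644, 0.001], [0.644, -0.765, 0.0], [0.0, 0.0, -1.0]]
ft_force: [0.1, -0.4, 2.9]
gripper_width: 35.7
finger_force: 19.9
time: 29.75
tcp_pos: [426.6, 85.4, 139.8]
eef_rot: [[0.765, 0.644, -0.003], [0.644, -0.765, -0.0], [-0.002, -0.002, -1.0]]
ft_force: [1.4, 0.3, -0.9]
gripper_width: 35.9
finger_force: 19.9
time: 30.25
tcp_pos: [427.0, 85.5, 199.0]
eef_rot: [[1.0, -0.006, -0.001], [-0.006, -1.0, 0.0], [-0.001, -0.0, -1.0]]
ft_force: [-1.0, 0.2, -1.0]
gripper_width: 36.2
finger_force: 19.9
time: 30.75
tcp_pos: [427.6, 85.4, 199.1]
eef_rot: [[1.0, 0.0, -0.0], [0.0, -1.0, 0.0], [-0.0, -0.0, -1.0]]
ft_force: [0.3, -0.2, -1.6]
gripper_width: 35.9
finger_force: 19.9
```

View pics/g8.png

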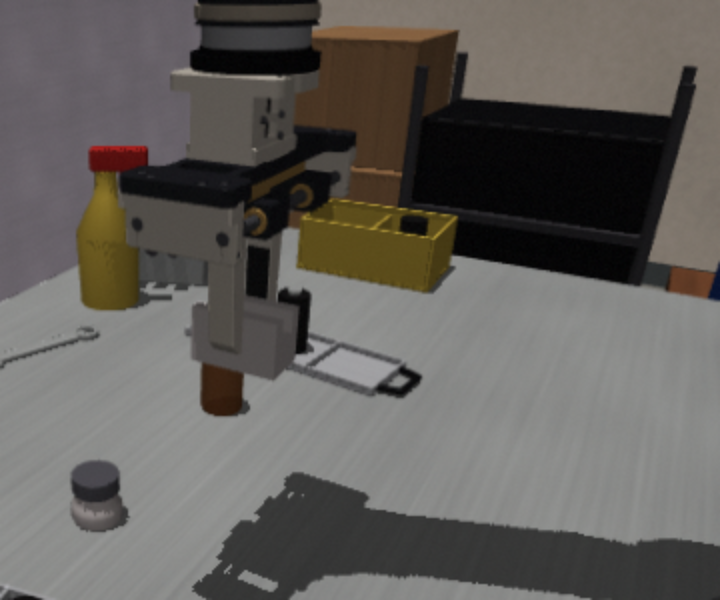

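The block is held level with the finger near the middle of its face (finger 227, face centre 238), about 3 mm off along its length. Now I'll carry it to the bay by the handle.

```bash
python3 -m jog '[[3,1,3,0,0,0,0],[3,2,7,0,0,0,0],[3,2.4,11,0,0,0,0],[3,2.4,15,0,0,0,0],[3,2.4,19,0,0,0,0]]'>/dev/null
python3 -m jog '[[3,0,4,0,0,0,0],[3,0,8,0,0,0,0],[3,0,12,0,0,0,0],[3,0,16.2,0,0,0,0],[3,0,16.2,0,0,0,0]]'
python3 -m jog '[[3,0,0,3,0,0,0],[3,0,0,6,0,0,0],[3,0,0,9,0,0,0],[3,0,0,12,0,0,0],[3,0,0,15,0,0,0]]'
python3 -m jog '[[3,0,0,0.5,0,0,0],[3,0,0,1,0,0,0],[3,0,0,1.5,0,0,0],[3,0,0,1.5,0,0,0],[3,0,0,1.5,0,0,0]]'
```

```text
time: 31.8
tcp_pos: [449.9, -274.5, 199.1]
eef_rot: [[1.0, -0.011, 0.0], [-0.011, -1.0, -0.006], [0.0, 0.006, -1.0]]
ft_force: [-1.2, -0.1, -1.0]
gripper_width: 35.8
finger_force: 19.9
time: 32.3
tcp_pos: [452.0, -265.8, 48.1]
eef_rot: [[1.0, 0.001, 0.001], [0.001, -1.0, 0.0], [0.001, -0.0, -1.0]]
ft_force: [0.7, -0.5, -0.7]
gripper_width: 35.6
finger_force: 19.9
time: 32.8
tcp_pos: [452.2, -266.8, 35.1]
eef_rot: [[1.0, -0.0, 0.002], [-0.0, -1.0, -0.001], [0.002, 0.001, -1.0]]
ft_force: [-0.1, -0.8, -1.0]
gripper_width: 36.0
finger_force: 19.9
```

```bash
python3 -m jog '[[3,0,0,0.1,0,0,0],[3,0,0,0.15,0,0,0],[3,0,0,0.15,0,0,0],[3,0,0,0.15,0,0,0],[3,0,0,0.15,0,0,0]]'
python3 -m jog '[[6.5,0,0,0,0,0,0],[6.5,0,0,0,0,0,0],[6.5,0,0,0,0,0,0],[6.5,0,0,0,0,0,0],[6.5,0,0,0,0,0,0]]'
python3 -m jog '[[6.5,0,0,-4,0,0,0],[6.5,0,0,-8,0,0,0],[6.5,0,0,-12,0,0,0],[6.5,0,0,-16,0,0,0],[6.5,0,0,-18,0,0,0]]'
python3 -m jog '[[6.5,-3,2,0,0,0,0],[6.5,-6,4,0,0,0,0],[6.5,-9,8,0,0,0,0],[6.5,-11,12,0,0,0,0],[6.5,-13,16,0,0,0,0]]'
python3 - <<'E'
from h import *
d=bot.get_image("top"); im=d["frame"][...,::-1].copy(); cv2.imwrite("pics/top9.png",im)
b=bot.get_image("side")["frame"][...,::-1]
a=np.hstack([im[130:280,120:210],im[125:275,220:370][:, ::1],im[125:275,390:470]])
cv2.imwrite("pics/g9.png",np.vstack([cv2.resize(a,(800,375)),cv2.resize(b[150:300,60:440],(800,225))]))
E
```

```text
time: 33.3
tcp_pos: [451.6, -266.6, 32.7]
eef_rot: [[1.0, -0.0, 0.0], [-0.0, -1.0, 0.0], [0.0, -0.0, -1.0]]
ft_force: [0.1, -0.2, -1.7]
gripper_width: 36.1
finger_force: 19.9
time: 33.8
tcp_pos: [451.7, -266.6, 32.7]
eef_rot: [[1.0, -0.0, 0.0], [-0.0, -1.0, 0.0], [0.0, -0.0, -1.0]]
ft_force: [0.4, 0.3, 0.7]
gripper_width: 64.5
finger_force: 0.0
time: 34.3
tcp_pos: [452.8, -267.3, 216.4]
eef_rot: [[1.0, -0.0, 0.005], [-0.0, -1.0, -0.003], [0.005, 0.003, -1.0]]
ft_force: [0.5, -0.1, 0.4]
gripper_width: 65.0
finger_force: 0.0
time: 34.8
tcp_pos: [320.3, -427.7, 212.9]
eef_rot: [[1.0, -0.0, 0.0], [-0.0, -1.0, -0.0], [0.0, 0.0, -1.0]]
ft_force: [0.7, -0.5, -0.2]
gripper_width: 64.8
finger_force: 0.0
```

View pics/g9.png

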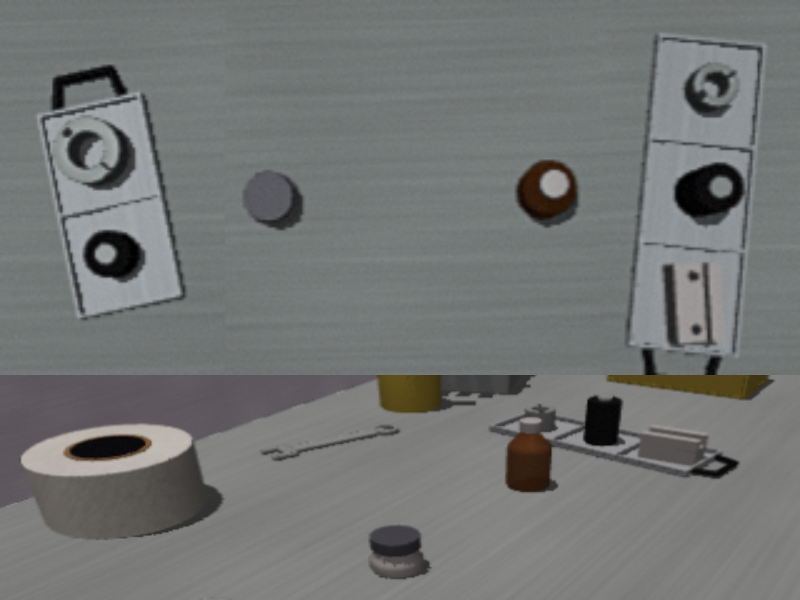

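All five parts stand in their bays, with the bottle at (547,190) and the pot at (270,197) where they were. I'll do one numeric check before handing in.

```bash
python3 - <<'E'
from h import *
d=bot.get_image("top")
t={2:((535.,265.6),np.radians(190.65)),3:((537.5,-277.8),np.radians(-7.8))}
for nm,k,x,y,oy,ox,z in[("wide",2,94,151,130,120,39),("short",2,105,254,130,120,43),("block",3,693,304,125,150,43),("tall",3,720,187,125,150,79),("narrow",3,712,88,125,150,39)]:
    w=world(d,[ox+x/2.5-.3,oy+y/2.5-.3],z)[0][:2]-t[k][0]; c,s=np.cos(t[k][1]),np.sin(t[k][1])
    print(nm,np.round([c*w[0]+s*w[1],-s*w[0]+c*w[1]],1))
E
```

```text
wide [-39.8   5.5]
short [42.8 -1.1]
block [-90.    5.3]
tall [-0.5  1.9]
narrow [80.9  5.2]
```

```bash
python3 -c "
from cell import bot
print(bot.close_job())"
```

```text
the job is handed in; nothing more can be done
None
```

I put all five parts in their bays and handed the job in at about 35 s; in the last camera check each stood within about 6 mm of its bay's middle, and the bottle and pot looked unmoved, but the hand-in returned no verdict.

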